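# Click the comparator's filter wheel to the sample due and set its lamp

## Robot

A 7-joint arm with a two-finger parallel gripper is mounted at the origin on the work surface. World frame = base frame: x ahead of the robot, y to its left, z up, the work surface at z = 0. Lengths are in m, angles in rad, forces in N, time in s.
With the tool pointing down it reaches from about 0.35 to 0.9 m from the base axis. Payload 8.1 kg.
Tool frame: the origin (TCP) lies at the very end of the fingers, on their centre line; the grasp point (between the pads) lies grip_point_offset behind it (grip_point_offset is the distance from the TCP to the grasp point, in m); z points along the fingers, y is the direction in which the jaws open and shut (so a half turn about z gives the same grasp; the last joint's range is limited). The gripper opens to 92 mm and grips with 3 to 60 N. Pads are 19 mm wide; open, the fingers measure 130 mm over their backs; the gripper's body (75 mm by 190 mm) begins 47 mm behind the grasp point.
Start: joints at [-1.23, 0.434, 0.025, 1.573, -0.012, 1.134, -0.075], TCP at [0.268, 0.564, 0.227] pointing down, gripper open.
Joint ranges: [-2.62, 2.62], [-0.44, 2.09], [-1.27, 1.32], [0.08, 2.57], [-1.32, 4.46], [0.12, 2], [-2.74, 2.74]. Speed limits (rad/s): [2.22, 2.22, 3.01, 3.01, 3.14, 3.14, 3.14].

## Interface

Orientations are given as a rotation vector (axis times angle).
In Python, from cell import * gives the robot as it stands.
- The arm moves only by the tool drive_tool, never from a script. Its argument "increments" is a list of rows, each an object of numbers: "grip": the gripper's target within -1 to 1 (shut at 1, half-way at 0, fully open at -1); "tx", "ty", "tz": the shift along the world's x, y, z normalised to -1 to 1, where 1 is 400 mm; "turn": the turn about the world's z normalised to -1 to 1, where 1 is 60 degrees. In form: [{"grip": .., "tx": .., "ty": .., "tz": .., "turn": ..}, ...]. A call has 1 to 20 rows; each row is the pose to reach, as a shift and turn from the pose measured when the call began; what a row does not reach only later rows make up. A row lasts 1/10 s, in which the tool goes at most 50 mm and 8.59 degrees, less where a joint would pass 70% of its speed; a pose out of reach is approached as far as the arm can. A call with a number of a shift or a turn outside -1 to 1 is refused whole. A call with a gripper value outside its range is refused whole. The fingers move at their own pace and stop on an object; "newtons" is the grip in N (left out, the last holds). Time passes only in rows, so rows that repeat a pose let the fingers close. It gives the time, the measured TCP pose, the force and the opening at its end, in the units of the state.
- observe(): the state, without advancing time (a new reading comes with each control period).
- get_image(name): name is "side" or "top"; returns the picture (420x560x3 uint8, red, green, blue); there is no depth.
- camera_info(name): a dict with "fx", "fy", "cx", "cy" (pixels), "eye" and "rotation" of the camera in the world. Camera axes: x right, y down, z forward; pixel columns grow to the right and rows downward; lengths in m; the calibration is good to about 2 mm. A picture is of the moment at which its call begins. camera_info takes no time and is no camera call.
- sign_off(): hands the job in, once; it reports no verdict.
The state is a dict: "clock": time; "joints": joint angles; "dq": joint speeds; "joint_efforts": joint torques, N m; "position": TCP position; "ee_rot": TCP orientation; "force": force on the tool from outside, world axes, zero at the start; "ft_torque": the same for the moment, N m; "width": opening from 0.0 (shut) to 1.0 (fully open).
Only numpy, scipy, OpenCV 4.12 (cv2) and the standard library are available. Lean on these libraries where they do the work, as an engineer would, in place of code of your own. Each camera call takes 0.05 s, during which the arm holds its last target. There are 200 camera calls.

## Task

Get the comparator ready for the sample that stands on the yellow square: turn the filter wheel anticlockwise by its star knob until the filter of that sample's colour stands at the red pointer of the lamp tower and the sprung pawl has clicked in behind its tooth, and let go. Then slide the dimmer's fader until it is level with the yellow mark. Keep off the pawl, and leave the samples and everything else on the bench where they stand.

Things in the scene. Friction and masses are not known exactly. Their poses are not given: they have to be found in the camera images.
- comparator: grey round comparator base, 236 mm across, 45 mm tall, fixed to the bench (it stands on either side of the robot's middle). Origin on the wheel's axis at bench height; z up; its +x axis points from the wheel to the white lamp tower, which stands 111 to 145 mm from the axis and is 46 mm wide and 125 mm tall; a red pointer at z = 72 mm reaches in from it to 80 mm. The pawl is on its +y side; its -x side is free
- window (a point): the light window: the point over the wheel, 66 mm from the axis, that the tower's red pointer points at; a filter is in place when its centre is here
- hub (a point): on the wheel's axis at z = 105 mm, the top of its black star knob: a hub 32 mm wide and four upright fins (arms), 11 mm thick, out to 56 mm from the axis, z = 65 to 99 mm, 90 degrees apart, one on the line from hub to orange filter. Push a fin sideways with shut fingers, or grasp it. The wheel below is 212 mm across, top face at z = 65 mm
- filter_wheel (a joint): wheel angle (rad), growing anticlockwise seen from above, the only way the ratchet lets it turn; no end stop. Eight filters and eight teeth, 45 degrees apart. Pushing a fin takes 5 to 15 N. Let go between two teeth and the sprung pawl drives the wheel back to the last tooth it clicked past, where a filter stands at the window
- pawl: brass sprung pawl, 65 mm long, that rides on the wheel's rim; origin at its pivot; it works by itself and must not be touched
- pawl_nose (a point): top of the pawl's nose; about 95 mm from the wheel's axis (horizontally) when caught in a tooth gap, up to 111 mm on a tooth's crest
- filter_orange (a point): centre of the orange filter's top on the wheel, a disc 26 mm wide
- filter_green (a point): centre of the green filter's top on the wheel, a disc 26 mm wide
- filter_blue (a point): centre of the blue filter's top on the wheel, a disc 26 mm wide
- dimmer: blue lamp dimmer box, 100 x 200 x 40 mm, fixed to the bench, on the other side from the comparator; origin under its centre, z up, fader track along its y; the track (54 mm tall above the bench at its top) runs 4 mm to +x of the middle
- fader_top (a point): centre of the top of the black fader grip, 28 mm (x) by 20 mm (along the track, y) by 40 mm tall, top at z = 94 mm; slides along the dimmer's y within 60 mm either side of the middle; about 2 N, stays where it is left. It starts in the -y half and must go towards +y
- mark: small yellow mark, 16 x 6 x 12 mm, on the box beside the track on its -x side (z = 40 to 53 mm); same axes as the dimmer; the fader's centre line must come level with it along y
- pad_due: flat yellow square on the bench, 110 mm wide, origin at its centre; the sample on it is the one due (the two other samples are on grey squares)
- sample_orange: orange sample: tube with orange stopper, 158 mm tall in all, standing in a loose wooden block 64 x 64 x 45 mm; origin under the block's centre; leave it alone
- sample_green: green sample: tube with green stopper, 158 mm tall in all, standing in a loose wooden block 64 x 64 x 45 mm; origin under the block's centre; leave it alone
- sample_blue: blue sample: tube with blue stopper, 158 mm tall in all, standing in a loose wooden block 64 x 64 x 45 mm; origin under the block's centre; leave it alone
- beaker: glass beaker, 68 mm wide, 90 mm tall; loose, origin under its centre; leave it alone
- rack: wooden test tube rack with five tubes, 80 x 200 mm, long side along its y, 146 mm tall; loose, origin under its centre; leave it alone
- bottle: white bottle with red cap, 64 mm wide, 170 mm tall; loose, origin under its centre; leave it alone
- jar: amber jar with black lid, 72 mm wide, 90 mm tall; loose, origin under its centre; leave it alone
Not all that is in view belongs to the job. Of the things that look like the dimmer, the larger one is meant.

How it is judged:
By the outcome, as a careful person would: the job done as asked, in the order asked, and still so for the second after the job is handed in, with the robot touching nothing.
It also fails if it takes over 72 s, if anything falls off the work surface, if the arm or the gripper's body presses on something with over 40 N, if the wrist force passes 120 N, or if a joint passes its speed limit or range.

## Working session

There is one attempt and no reset: what is moved stays moved. The work goes in short steps, Python scripts to look and compute and a tool call to move; the robot and the scene stay as the last step left them, time stands still between calls to the robot, and variables do not carry over. Pictures are saved under pics/ and viewed, about 8 in all and at most 12, crops included, and the job is handed in when it is done.

Besides the shell and the picture viewer there is one more tool, called after "Request:" as name([rows], argument=value, ...), one row to a line, values as JSON. drive_tool: Moves the arm, as the interface text tells. Its arguments: {"type":"object","properties":{"increments":{"type":"array","items":{"type":"object","properties":{"grip":{"type":"number"},"tx":{"type":"number"},"ty":{"type":"number"},"tz":{"type":"number"},"turn":{"type":"number"}}}},"newtons":{"type":"number"}},"required":["increments"]}

```bash
mkdir -p pics; ls; python3 - <<'E'
from cell import *
import cv2,numpy as np
s=observe();print({k:np.round(v,3) for k,v in s.items()})
for n in("top","side"):
    im=get_image(n);cv2.imwrite(f"pics/{n}0.png",im[:,:,::-1]);c=camera_info(n);print(n,{k:np.round(v,3).tolist() for k,v in c.items()})
E
```

```text
pics
{'clock': np.float64(0.0), 'joints': array([-1.23 ,  0.435,  0.025,  1.574, -0.012,  1.134, -0.075]), 'dq': array([ 0.002, -0.001, -0.   , -0.   , -0.001,  0.   , -0.   ]), 'joint_efforts': array([-1.0000e-03, -6.6786e+01,  9.8400e-01, -3.1446e+01, -6.0000e-02,
        4.3000e-02,  0.0000e+00]), 'position': array([0.268, 0.564, 0.226]), 'ee_rot': array([-6.910e-01, -3.064e+00,  2.000e-03]), 'force': array([-0.123,  0.506,  0.444]), 'ft_torque': array([ 0.051, -0.001, -0.052]), 'width': np.float64(0.999)}
top {'fx': 384.75, 'fy': 384.75, 'cx': 282.592, 'cy': 211.397, 'eye': [0.324, 0.014, 1.326], 'rotation': [-2.118, 2.149, -0.17]}
side {'fx': 513.456, 'fy': 513.456, 'cx': 271.563, 'cy': 211.61, 'eye': [-0.399, -1.084, 1.05], 'rotation': [-2.046, 0.777, -0.404]}
```

View pics/top0.png

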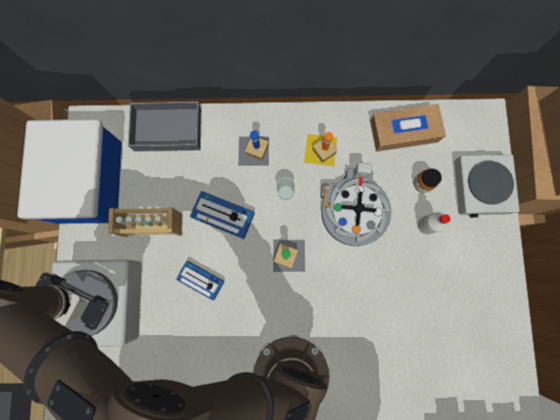

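View pics/side0.png

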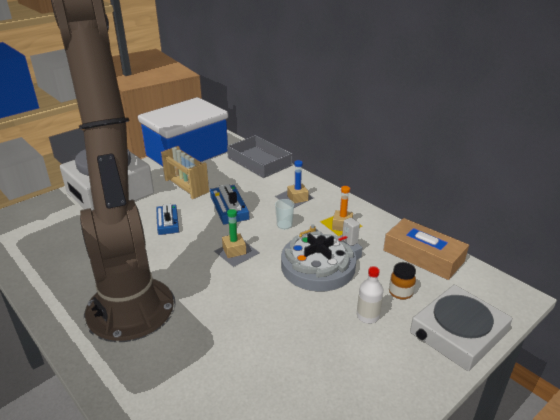

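The top view shows the orange sample on the yellow square at (322,148), the blue one at (256,146) and the green one at (287,254). The comparator is at (357,209), with its tower at about (363,172). There are two dimmer-like boxes, at (222,215) and (201,280). The first is larger, so it's the one meant. I'll confirm this in one enlarged crop.

```bash
cat > h.py <<'E'
from cell import *
import cv2,numpy as np
from scipy.spatial.transform import Rotation as R
def ray(n,uv):
    c=camera_info(n);d=np.array([(uv[0]-c["cx"])/c["fx"],(uv[1]-c["cy"])/c["fy"],1.])
    r=np.array(c["rotation"]);M=R.from_rotvec(r).as_matrix() if r.ndim==1 else r
    return np.array(c["eye"]),M@d
def onz(n,uv,z):
    e,d=ray(n,uv);return e+d*(z-e[2])/d[2]
def proj(n,p):
    c=camera_info(n);r=np.array(c["rotation"]);M=R.from_rotvec(r).as_matrix() if r.ndim==1 else r
    q=M.T@(np.array(p)-c["eye"]);return np.array([c["fx"]*q[0]/q[2]+c["cx"],c["fy"]*q[1]/q[2]+c["cy"]])
def blobs(im,lo,hi,roi,amin=4):
    x0,y0,x1,y1=roi;h=cv2.cvtColor(im[y0:y1,x0:x1],cv2.COLOR_RGB2HSV)
    n,l,st,ce=cv2.connectedComponentsWithStats(cv2.inRange(h,lo,hi))
    return [(ce[i]+[x0,y0],int(st[i,4])) for i in range(1,n) if st[i,4]>=amin]
E
python3 - <<'E'
from h import *
im=get_image("top")
a=cv2.resize(im[145:255,310:405],None,fx=4,fy=4.,interpolation=cv2.INTER_CUBIC)
b=cv2.resize(im[180:305,165:265],None,fx=4,fy=3.52,interpolation=cv2.INTER_CUBIC)
cv2.imwrite("pics/crop1.png",np.hstack([a,b])[:,:,::-1])
W=(315,160,400,250)
for nm,lo,hi,roi,z in [("orangeF",(5,150,120),(18,255,255),W,.065),("greenF",(45,100,40),(85,255,255),W,.065),("blueF",(100,120,60),(130,255,255),W,.065),
  ("red",(0,150,90),(4,255,255),W,.072),("yellowmark",(20,120,100),(34,255,255),(185,185,260,245),.053),("bluebox",(100,120,40),(130,255,255),(185,185,260,245),.04),("pad",(22,150,100),(34,255,255),(300,125,345,170),0)]:
    for c,n in blobs(im,lo,hi,roi): print(nm,c.round(1),n,onz("top",c,z).round(4))
# grey base: ellipse fit by hough
h=cv2.cvtColor(im,cv2.COLOR_RGB2HSV)
print([im[v,u].tolist() for u,v in [(326,215),(357,240),(340,225),(222,215),(234,216)]])
E
```

```text
orangeF [355.9 228.8] 40 [ 0.4706 -0.2215  0.065 ]
greenF [337.8 206.8] 43 [ 0.545  -0.1648  0.065 ]
blueF [342.1 221.2] 40 [ 0.4965 -0.1769  0.065 ]
red [360.3 180.8] 18 [ 0.6308 -0.2422  0.072 ]
yellowmark [206.6 218.6] 5 [0.5138 0.2738 0.053 ]
bluebox [225.  214.1] 636 [0.5304 0.2143 0.04  ]
pad [315.5 151.5] 393 [ 0.7586 -0.1017  0.    ]
pad [334.  140.6] 25 [ 0.7984 -0.1694  0.    ]
[[123, 130, 135], [141, 147, 143], [139, 144, 147], [144, 149, 147], [24, 24, 25]]
```

View pics/crop1.png

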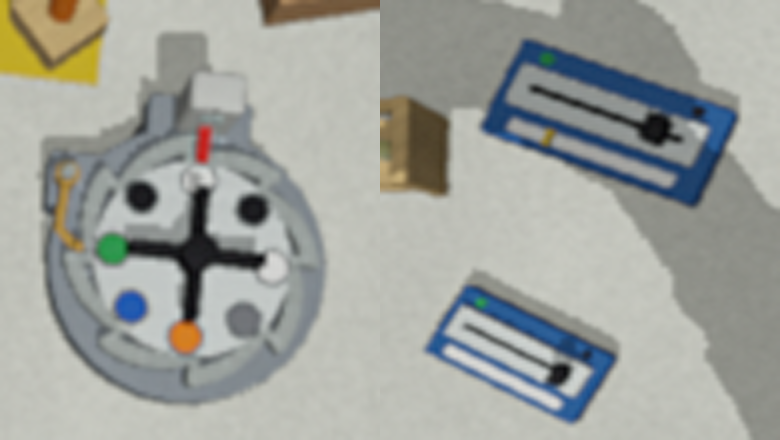

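The wheel fits well: orange and green come out 93.5 mm apart against 93.3 expected. The axis is at about (0.536, -0.230). The pointer and the orange filter are exactly opposite each other on a line at -7.4°, so orange needs a 180° anticlockwise turn. I'll move over the free -x side with the fingers shut.

Request:
drive_tool([
  {"grip":1,"tz":0.12},
  {"grip":1,"tx":0.3,"ty":-1,"tz":0.12,"turn":-0.4},
  {"grip":1,"tx":0.3,"ty":-1,"tz":0.12,"turn":-0.4},
  {"grip":1,"tx":0.3,"ty":-1,"tz":0.12,"turn":-0.4},
  {"grip":1,"tx":0.3,"ty":-1,"tz":0.12,"turn":-0.4},
  {"grip":1,"tx":0.3,"ty":-1,"tz":0.12,"turn":-0.4},
  {"grip":1,"tx":0.3,"ty":-1,"tz":0.12,"turn":-0.4},
  {"grip":1,"tx":0.3,"ty":-1,"tz":0.12,"turn":-0.4},
  {"grip":1,"tx":0.3,"ty":-1,"tz":0.12,"turn":-0.4},
  {"grip":1,"tx":0.3,"ty":-1,"tz":0.12,"turn":-0.4},
  {"grip":1,"tx":0.3,"ty":-1,"tz":0.12,"turn":-0.4},
  {"grip":1,"tx":0.3,"ty":-1,"tz":0.12,"turn":-0.4},
  {"grip":1,"tx":0.3,"ty":-1,"tz":0.12,"turn":-0.4},
])

```text
invalid input
```

Request:
drive_tool([
  {"grip":1,"tx":0,"ty":0,"tz":0.12,"turn":0},
  {"grip":1,"tx":0.3,"ty":-1,"tz":0.12,"turn":-0.4},
  {"grip":1,"tx":0.3,"ty":-1,"tz":0.12,"turn":-0.4},
  {"grip":1,"tx":0.3,"ty":-1,"tz":0.12,"turn":-0.4},
  {"grip":1,"tx":0.3,"ty":-1,"tz":0.12,"turn":-0.4},
  {"grip":1,"tx":0.3,"ty":-1,"tz":0.12,"turn":-0.4},
  {"grip":1,"tx":0.3,"ty":-1,"tz":0.12,"turn":-0.4},
  {"grip":1,"tx":0.3,"ty":-1,"tz":0.12,"turn":-0.4},
  {"grip":1,"tx":0.3,"ty":-1,"tz":0.12,"turn":-0.4},
  {"grip":1,"tx":0.3,"ty":-1,"tz":0.12,"turn":-0.4},
  {"grip":1,"tx":0.3,"ty":-1,"tz":0.12,"turn":-0.4},
  {"grip":1,"tx":0.3,"ty":-1,"tz":0.12,"turn":-0.4},
  {"grip":1,"tx":0.3,"ty":-1,"tz":0.12,"turn":-0.4},
])

```text
clock: 1.45
position: [0.3878, 0.1654, 0.274]
ee_rot: [-1.31, -2.855, 0.002]
force: [-0.0, 0.1, -0.3]
width: 0.006
```

Request:
drive_tool([
  {"grip":1,"tx":0.288,"ty":-0.888,"tz":0,"turn":0},
  {"grip":1,"tx":0.288,"ty":-0.888,"tz":0,"turn":0},
  {"grip":1,"tx":0.288,"ty":-0.888,"tz":0,"turn":0},
  {"grip":1,"tx":0.288,"ty":-0.888,"tz":0,"turn":0},
  {"grip":1,"tx":0.288,"ty":-0.888,"tz":0,"turn":0},
  {"grip":1,"tx":0.288,"ty":-0.888,"tz":0,"turn":0},
  {"grip":1,"tx":0.288,"ty":-0.888,"tz":0,"turn":0},
  {"grip":1,"tx":0.288,"ty":-0.888,"tz":0,"turn":0},
  {"grip":1,"tx":0.288,"ty":-0.888,"tz":0,"turn":0},
  {"grip":1,"tx":0.288,"ty":-0.888,"tz":-0.3,"turn":0},
  {"grip":1,"tx":0.288,"ty":-0.888,"tz":-0.3,"turn":0},
  {"grip":1,"tx":0.288,"ty":-0.888,"tz":-0.3,"turn":0},
  {"grip":1,"tx":0.288,"ty":-0.888,"tz":-0.3,"turn":0},
  {"grip":1,"tx":0.288,"ty":-0.888,"tz":-0.3,"turn":0},
])

```text
clock: 2.85
position: [0.5037, -0.1885, 0.1545]
ee_rot: [-1.307, -2.856, 0.002]
force: [0.2, -0.5, 0.3]
width: 0.004
```

```bash
python3 - <<'E'
from h import *
s=observe();print(s["joints"].round(2) if hasattr(s["joints"],"round") else s["joints"])
a=cv2.resize(get_image("top")[145:255,300:405],None,fx=3.5,fy=3.5);b=cv2.resize(get_image("side")[190:300,260:365],None,fx=3.5,fy=3.5)
cv2.imwrite("pics/c2.png",np.hstack([a,b])[:,:,::-1])
# fader / dimmer: blue pixels now unobstructed?
im=get_image("top")
h=cv2.cvtColor(im,cv2.COLOR_RGB2HSV);roi=np.zeros(im.shape[:2],np.uint8);roi[185:245,185:262]=1
m=cv2.inRange(h,(100,120,40),(130,255,255))*roi
r=cv2.minAreaRect(cv2.findNonZero(m));P=np.array([onz("top",p,.04)[:2] for p in cv2.boxPoints(r)]);print(P.round(4),P.mean(0).round(4))
print([np.linalg.norm(P[i]-P[i-1]).round(3) for i in range(4)])
k=cv2.inRange(h,(0,0,0),(180,255,45))*roi
n,l,st,ce=cv2.connectedComponentsWithStats(k)
for i in range(1,n):
  if st[i,4]>3:print("dark",ce[i].round(1),st[i])
y=cv2.inRange(h,(18,90,90),(36,255,255))*roi;print("mark",cv2.findNonZero(y).reshape(-1,2).tolist())
E
```

```text
[-0.19  0.41  0.61  1.91 -0.29  0.91  1.27]
[[0.5235 0.333 ]
 [0.6137 0.2993]
 [0.5368 0.1164]
 [0.4483 0.1517]] [0.5306 0.2251]
[np.float64(0.196), np.float64(0.096), np.float64(0.198), np.float64(0.095)]
dark [233.6 216.1] [230 213   7   7  36]
mark [[207, 217], [208, 217], [207, 218], [206, 219], [207, 219], [206, 220]]
```

View pics/c2.png

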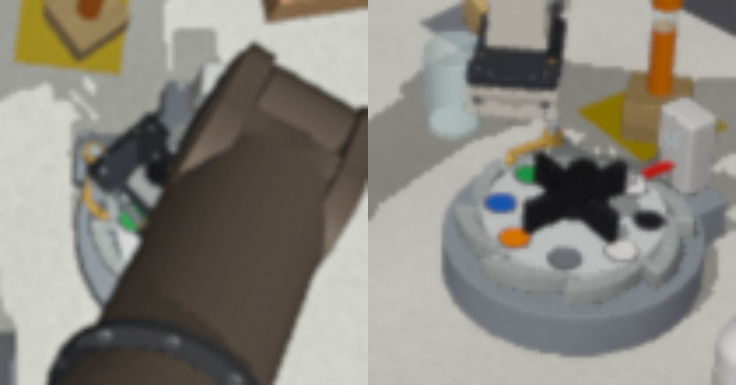

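Blue box corners come out at 196 x 96 mm, which matches the large dimmer. The crop shows the fingers clear of the fins and the pawl, with orange still opposite the pointer. I'll descend and make the first 90° push.

Request:
drive_tool([
  {"grip":1,"tx":0,"ty":0,"tz":-0.1,"turn":0},
  {"grip":1,"tx":0,"ty":0,"tz":-0.19,"turn":0},
  {"grip":1,"tx":0,"ty":0,"tz":-0.19,"turn":0},
  {"grip":1,"tx":0,"ty":0,"tz":-0.19,"turn":0},
  {"grip":1,"tx":-0.006,"ty":-0.032,"tz":-0.19,"turn":0},
  {"grip":1,"tx":-0.018,"ty":-0.048,"tz":-0.19,"turn":0},
  {"grip":1,"tx":-0.026,"ty":-0.065,"tz":-0.19,"turn":0},
  {"grip":1,"tx":-0.031,"ty":-0.084,"tz":-0.19,"turn":0},
  {"grip":1,"tx":-0.033,"ty":-0.104,"tz":-0.19,"turn":0},
  {"grip":1,"tx":-0.031,"ty":-0.123,"tz":-0.19,"turn":0},
  {"grip":1,"tx":-0.026,"ty":-0.142,"tz":-0.19,"turn":0},
  {"grip":1,"tx":-0.018,"ty":-0.16,"tz":-0.19,"turn":0},
  {"grip":1,"tx":-0.012,"ty":-0.168,"tz":-0.19,"turn":0},
  {"grip":1,"tx":-0.006,"ty":-0.176,"tz":-0.19,"turn":0},
  {"grip":1,"tx":0.001,"ty":-0.183,"tz":-0.19,"turn":0},
  {"grip":1,"tx":0.008,"ty":-0.19,"tz":-0.19,"turn":0},
  {"grip":1,"tx":0.014,"ty":-0.195,"tz":-0.19,"turn":0},
  {"grip":1,"tx":0.02,"ty":-0.199,"tz":-0.19,"turn":0},
  {"grip":1,"tx":0.02,"ty":-0.199,"tz":-0.19,"turn":0},
])

```text
clock: 4.9
position: [0.5104, -0.269, 0.0805]
ee_rot: [-1.309, -2.855, -0.001]
force: [-5.7, 3.7, -0.6]
width: 0.007
```

```bash
cat > wh.py <<'E'
from h import *
def wheel():
    C=np.array([.5361,-.2303])
    for n,roi in(("top",(315,160,400,250)),("side",(280,225,360,285))):
        im=get_image(n)
        for nm,lo,hi in(("o",(5,150,100),(18,255,255)),("g",(45,100,40),(85,255,255)),("b",(100,120,60),(130,255,255))):
            for c,k in blobs(im,lo,hi,roi,10):
                p=onz(n,c,.065)[:2]-C;print(n,nm,c.round(1),k,"r",np.linalg.norm(p).round(4),"rel deg",((np.degrees(np.arctan2(p[1],p[0]))+7.4)%360).round(1))
if __name__=="__main__": wheel();print(observe()["joints"],observe()["force"])
E
python3 wh.py
```

```text
side o [333.8 260.1] 33 r 0.0658 rel deg 274.5
side g [302.8 258.8] 34 r 0.0686 rel deg 186.5
side b [318.4 263.8] 36 r 0.0687 rel deg 230.3
[ 0.01923433  0.56249189  0.53828617  1.88238264 -0.39043785  0.8028951
  1.47615489] [-6.04287797  3.74729168 -1.26895252]
```

Request:
drive_tool([
  {"grip":1,"tx":-0.015,"ty":0.013,"tz":0,"turn":0},
  {"grip":1,"tx":-0.029,"ty":0.029,"tz":0,"turn":0},
  {"grip":1,"tx":-0.029,"ty":0.029,"tz":0,"turn":0},
  {"grip":1,"tx":-0.029,"ty":0.029,"tz":0.1,"turn":0},
  {"grip":1,"tx":-0.029,"ty":0.029,"tz":0.19,"turn":0},
  {"grip":1,"tx":-0.029,"ty":0.029,"tz":0.19,"turn":0},
  {"grip":1,"tx":-0.016,"ty":0.2,"tz":0.19,"turn":0},
  {"grip":1,"tx":-0.016,"ty":0.2,"tz":0.19,"turn":0},
  {"grip":1,"tx":-0.016,"ty":0.2,"tz":0.19,"turn":0},
])

```text
clock: 5.9
position: [0.5048, -0.1857, 0.1565]
ee_rot: [-1.303, -2.858, -0.004]
force: [-0.5, -0.5, -0.2]
width: 0.004
```

```bash
python3 wh.py
```

```text
side o [332.1 261.1] 35 r 0.0663 rel deg 268.1
side g [301.5 257.2] 32 r 0.067 rel deg 179.6
side b [315.8 263.4] 36 r 0.0681 rel deg 223.6
[-0.18867194  0.40584969  0.60740245  1.90838958 -0.28879455  0.91437527
  1.27058838] [-0.31620999 -0.65862282  0.5923129 ]
```

The wheel settled at +90°: the filters read 268, 180 and 224 against 270, 180 and 225. The click needed about 6° of overshoot. I'll repeat the same push.

Request:
drive_tool([
  {"grip":1,"tx":-0.003,"ty":-0.007,"tz":-0.1,"turn":0},
  {"grip":1,"tx":-0.003,"ty":-0.007,"tz":-0.195,"turn":0},
  {"grip":1,"tx":-0.003,"ty":-0.007,"tz":-0.195,"turn":0},
  {"grip":1,"tx":-0.003,"ty":-0.007,"tz":-0.195,"turn":0},
  {"grip":1,"tx":-0.009,"ty":-0.039,"tz":-0.195,"turn":0},
  {"grip":1,"tx":-0.021,"ty":-0.055,"tz":-0.195,"turn":0},
  {"grip":1,"tx":-0.029,"ty":-0.072,"tz":-0.195,"turn":0},
  {"grip":1,"tx":-0.034,"ty":-0.091,"tz":-0.195,"turn":0},
  {"grip":1,"tx":-0.036,"ty":-0.111,"tz":-0.195,"turn":0},
  {"grip":1,"tx":-0.034,"ty":-0.13,"tz":-0.195,"turn":0},
  {"grip":1,"tx":-0.029,"ty":-0.149,"tz":-0.195,"turn":0},
  {"grip":1,"tx":-0.021,"ty":-0.167,"tz":-0.195,"turn":0},
  {"grip":1,"tx":-0.015,"ty":-0.175,"tz":-0.195,"turn":0},
  {"grip":1,"tx":-0.009,"ty":-0.183,"tz":-0.195,"turn":0},
  {"grip":1,"tx":-0.002,"ty":-0.19,"tz":-0.195,"turn":0},
  {"grip":1,"tx":0.005,"ty":-0.197,"tz":-0.195,"turn":0},
  {"grip":1,"tx":0.011,"ty":-0.202,"tz":-0.195,"turn":0},
  {"grip":1,"tx":0.018,"ty":-0.207,"tz":-0.195,"turn":0},
  {"grip":1,"tx":0.019,"ty":-0.207,"tz":-0.195,"turn":0},
])

```text
clock: 7.9
position: [0.5103, -0.2725, 0.0798]
ee_rot: [-1.308, -2.854, -0.001]
force: [-4.7, 3.3, -1.2]
width: 0.004
```

```bash
python3 wh.py
```

```text
top o [355.6 188.1] 14 r 0.0718 rel deg 10.2
top b [369.7 195.5] 19 r 0.0622 rel deg 324.5
side g [334.  260.4] 30 r 0.0671 rel deg 274.0
side b [340.  250.9] 33 r 0.065 rel deg 319.7
[ 0.0290443   0.56535391  0.53310257  1.87784206 -0.38827544  0.80420945
  1.47938912] [-5.54073094  3.58073034 -1.6940944 ]
```

Request:
drive_tool([
  {"grip":1,"tx":-0.015,"ty":0.013,"tz":0,"turn":0},
  {"grip":1,"tx":-0.029,"ty":0.029,"tz":0,"turn":0},
  {"grip":1,"tx":-0.029,"ty":0.029,"tz":0,"turn":0},
  {"grip":1,"tx":-0.029,"ty":0.029,"tz":0.1,"turn":0},
  {"grip":1,"tx":-0.029,"ty":0.029,"tz":0.3,"turn":0},
  {"grip":1,"tx":-0.029,"ty":0.029,"tz":0.45,"turn":0},
  {"grip":1,"tx":-0.029,"ty":0.029,"tz":0.45,"turn":0},
  {"grip":1,"tx":-0.1,"ty":0.8,"tz":0.45,"turn":0.44},
  {"grip":1,"tx":-0.1,"ty":0.8,"tz":0.45,"turn":0.44},
  {"grip":1,"tx":-0.1,"ty":0.8,"tz":0.45,"turn":0.44},
  {"grip":1,"tx":-0.1,"ty":0.8,"tz":0.45,"turn":0.44},
  {"grip":1,"tx":-0.1,"ty":0.8,"tz":0.45,"turn":0.44},
  {"grip":1,"tx":-0.1,"ty":0.8,"tz":0.45,"turn":0.44},
  {"grip":1,"tx":-0.1,"ty":0.8,"tz":0.45,"turn":0.44},
  {"grip":1,"tx":-0.1,"ty":0.8,"tz":0.45,"turn":0.44},
])

```text
clock: 9.5
position: [0.4704, 0.0492, 0.2602]
ee_rot: [-0.616, -3.079, -0.001]
force: [0.0, -1.7, -0.2]
width: 0.004
```

```bash
python3 wh.py; python3 - <<'E'
from h import *
a=np.radians(67.35);y=np.array([np.cos(a),np.sin(a)]);x=np.array([y[1],-y[0]]);C=np.array([.5306,.2251])
for nm,uv,z in(("fader",(233.6,216.1),.094),("mark",(206.8,218.3),.053)):
    p=onz("top",uv,z)[:2];print(nm,p.round(4),"local",((p-C)@x).round(4),((p-C)@y).round(4))
a1=cv2.resize(get_image("top")[160:255,310:405],None,fx=4,fy=4);b1=cv2.resize(get_image("side")[175:230,195:260],None,fx=6,fy=380/55)
cv2.imwrite("pics/c3.png",np.hstack([a1,b1])[:,:,::-1])
im=get_image("side");o=(200,175,260,230)
print("side mark",[(c.round(1),k,onz("side",c,.05).round(4)) for c,k in blobs(im,(18,90,90),(36,255,255),o,3)])
print("side dark",[(c.round(1),k) for c,k in blobs(im,(0,0,0),(180,255,45),o,6)])
for l in(0,.01):print("pred fader side",proj("side",[*onz("top",(233.6,216.1),.094)[:2],.074]).round(1))
E
```

```text
top o [359.2 189.1] 33 r 0.0687 rel deg 0.4
top g [377.8 211.3] 35 r 0.0667 rel deg 270.2
top b [372.9 196.9] 41 r 0.0665 rel deg 315.3
side o [335.8 242.6] 20 r 0.0659 rel deg 358.3
side g [332. 261.] 37 r 0.0659 rel deg 268.2
side b [339.7 252.4] 30 r 0.0645 rel deg 313.3
[-0.5633177   0.15083495  0.4090622   1.90354682 -0.06726866  1.10139945
  1.04275666] [ 0.23761913 -0.97712403  0.25296598]
fader [0.5145 0.178 ] local 0.0033 -0.0497
mark [0.5148 0.2731] local -0.0331 0.0383
side mark [(array([203.4, 184.1]), 151, array([0.5129, 0.3599, 0.05  ])), (array([216.6, 193.8]), 13, array([0.5086, 0.2692, 0.05  ]))]
side dark [(array([232.5, 197.5]), 58)]
pred fader side [232.7 197.5]
pred fader side [232.7 197.5]
```

View pics/c3.png

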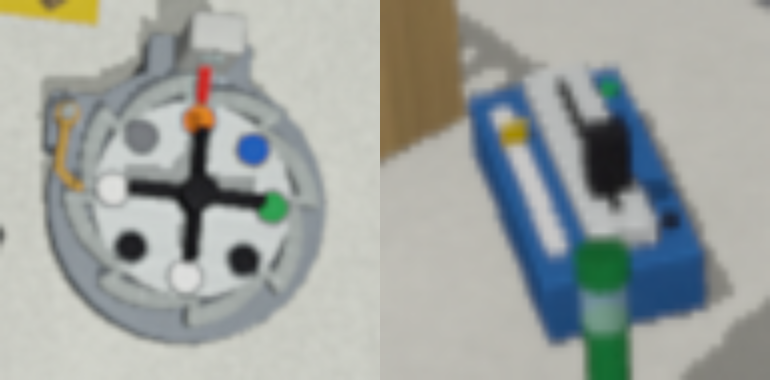

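The wheel is done: orange reads 0.4° at the red pointer (crop (200,120)), the pawl is in its gap and the arm is clear. In the crop, the large dimmer's fader grip is at (605,155) and the mark at (513,131).

The rack stands close to the +y end of the dimmer, so a gripper body lying along the track could hit it. I'll push the fader with shut fingers instead, with the jaws across the track.

Request:
drive_tool([
  {"grip":1,"tx":0.075,"ty":0.233,"tz":0,"turn":-0.14},
  {"grip":1,"tx":0.075,"ty":0.233,"tz":0,"turn":-0.28},
  {"grip":1,"tx":0.075,"ty":0.233,"tz":0,"turn":-0.42},
  {"grip":1,"tx":0.075,"ty":0.233,"tz":0,"turn":-0.56},
  {"grip":1,"tx":0.075,"ty":0.233,"tz":0,"turn":-0.7},
  {"grip":1,"tx":0.075,"ty":0.233,"tz":0,"turn":-0.84},
  {"grip":1,"tx":0.075,"ty":0.233,"tz":0,"turn":-1},
  {"grip":1,"tx":0.075,"ty":0.233,"tz":0,"turn":-1},
  {"grip":1,"tx":0.075,"ty":0.233,"tz":0,"turn":-1},
])

```text
clock: 10.65
position: [0.5009, 0.1377, 0.2599]
ee_rot: [-2.08, -2.353, -0.001]
force: [0.4, 0.6, -0.6]
width: 0.003
```

Request:
drive_tool([
  {"grip":1,"tx":0,"ty":0,"tz":-0.1,"turn":-0.14},
  {"grip":1,"tx":0,"ty":0,"tz":-0.2,"turn":-0.28},
  {"grip":1,"tx":0,"ty":0,"tz":-0.25,"turn":-0.42},
  {"grip":1,"tx":0,"ty":0,"tz":-0.25,"turn":-0.5},
  {"grip":1,"tx":0,"ty":0,"tz":-0.25,"turn":-0.5},
  {"grip":1,"tx":0,"ty":0,"tz":-0.25,"turn":-0.5},
])

```text
clock: 11.25
position: [0.5013, 0.1376, 0.1602]
ee_rot: [-2.614, -1.741, -0.002]
force: [-0.5, -0.0, 0.6]
width: 0.005
```

```bash
cat > fd.py <<'E'
from h import *
from cell import *
a=np.radians(67.35);y=np.array([np.cos(a),np.sin(a)]);x=np.array([y[1],-y[0]]);C=np.array([.5306,.2251])
loc=lambda p:[((np.array(p)[:2]-C)@x*1e3).round(1),((np.array(p)[:2]-C)@y*1e3).round(1)]
def wc(n,roi):
    x0,y0,x1,y1=roi;im=np.mean([get_image(n)[y0:y1,x0:x1].astype(float) for _ in range(2)],0)
    w=np.clip(np.minimum(im[...,0],im[...,1])-im[...,2]-20,0,None);v,u=np.mgrid[y0:y1,x0:x1]
    return np.array([(u*w).sum(),(v*w).sum()])/w.sum()
def mark():
    for n,r in(("top",(201,213,213,225)),("side",(211,189,222,199))):
        c=wc(n,r);print(n,"mark",c.round(2),[loc(onz(n,c,z)) for z in(.047,.05,.053)])
def fader():
    for n,r in(("top",(190,198,245,230)),("side",(205,170,245,210))):
        print(n,"dark",[(c.round(1),k,loc(onz(n,c,.094)),loc(onz(n,c,.074))) for c,k in blobs(get_image(n),(0,0,0),(180,255,45),r,12)])
if __name__=="__main__":
    mark();fader();s=observe();print(loc(s["position"]),s["position"],s["joints"])
E
python3 fd.py; python3 -c "
from h import *
for uv in((181.5,210),(181,234),(110,208)):print(onz('top',uv,.0).round(3),onz('top',uv,.1).round(3))
cv2.imwrite('pics/c4.png',np.hstack([cv2.resize(get_image('top')[180:260,110:270],None,fx=3,fy=3.8),cv2.resize(get_image('side')[160:240,180:260],None,fx=3.8,fy=3.8)])[:,:,::-1])"
```

```text
top mark [nan nan] [[np.float64(nan), np.float64(nan)], [np.float64(nan), np.float64(nan)], [np.float64(nan), np.float64(nan)]]
side mark [216.79 193.78] [[np.float64(-35.6), np.float64(37.3)], [np.float64(-36.6), np.float64(32.5)], [np.float64(-37.5), np.float64(27.7)]]
top dark []
side dark [(array([232.7, 197.5]), 65, [np.float64(-3.8), np.float64(-80.6)], [np.float64(3.6), np.float64(-49.5)])]
[np.float64(6.4), np.float64(-91.9)] [0.50107867 0.13780396 0.16030554] [-0.82698251  0.36762333  0.60285593  1.94922971 -0.26474094  0.90140153
 -0.48865255]
[0.553 0.373 0.   ] [0.536 0.346 0.1  ]
[0.469 0.372 0.   ] [0.458 0.345 0.1  ]
[0.564 0.625 0.   ] [0.546 0.579 0.1  ]fd.py:8: RuntimeWarning: invalid value encountered in divide
  return np.array([(u*w).sum(),(v*w).sum()])/w.sum()
```

View pics/c4.png

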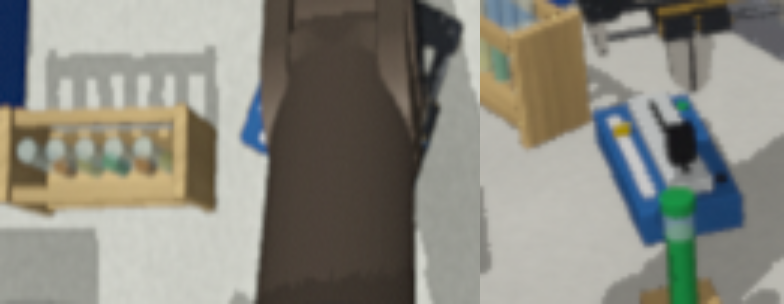

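Request:
drive_tool([
  {"grip":1,"tx":-0.005,"ty":0.002,"tz":-0.1,"turn":0},
  {"grip":1,"tx":-0.005,"ty":0.002,"tz":-0.21,"turn":0},
  {"grip":1,"tx":-0.005,"ty":0.002,"tz":-0.21,"turn":0},
  {"grip":1,"tx":-0.005,"ty":0.002,"tz":-0.21,"turn":0},
  {"grip":1,"tx":0.003,"ty":0.021,"tz":-0.21,"turn":0},
  {"grip":1,"tx":0.01,"ty":0.039,"tz":-0.21,"turn":0},
  {"grip":1,"tx":0.018,"ty":0.057,"tz":-0.21,"turn":0},
  {"grip":1,"tx":0.027,"ty":0.078,"tz":-0.21,"turn":0},
  {"grip":1,"tx":0.035,"ty":0.098,"tz":-0.21,"turn":0},
  {"grip":1,"tx":0.043,"ty":0.118,"tz":-0.21,"turn":0},
  {"grip":1,"tx":0.051,"ty":0.137,"tz":-0.21,"turn":0},
  {"grip":1,"tx":0.059,"ty":0.156,"tz":-0.21,"turn":0},
  {"grip":1,"tx":0.067,"ty":0.175,"tz":-0.21,"turn":0},
  {"grip":1,"tx":0.075,"ty":0.194,"tz":-0.21,"turn":0},
  {"grip":1,"tx":0.083,"ty":0.214,"tz":-0.21,"turn":0},
  {"grip":1,"tx":0.089,"ty":0.228,"tz":-0.21,"turn":0},
  {"grip":1,"tx":0.091,"ty":0.233,"tz":-0.21,"turn":0},
  {"grip":1,"tx":0.091,"ty":0.233,"tz":-0.21,"turn":0},
])

```text
clock: 13.45
position: [0.5375, 0.2315, 0.0761]
ee_rot: [-2.617, -1.736, -0.002]
force: [0.3, -0.2, 0.4]
width: 0.003
```

```bash
python3 fd.py 2>/dev/null; python3 -c "
from h import *
cv2.imwrite('pics/c5.png',cv2.resize(get_image('side')[160:240,180:260],None,fx=6,fy=6,interpolation=2)[:,:,::-1]);print(observe()['force'])"
```

```text
top mark [nan nan] [[np.float64(nan), np.float64(nan)], [np.float64(nan), np.float64(nan)], [np.float64(nan), np.float64(nan)]]
side mark [216.77 193.83] [[np.float64(-35.8), np.float64(36.9)], [np.float64(-36.7), np.float64(32.1)], [np.float64(-37.7), np.float64(27.3)]]
top dark [(array([211.7, 203.2]), 34, [np.float64(16.0), np.float64(33.2)], [np.float64(18.1), np.float64(38.2)]), (array([224.3, 203.3]), 32, [np.float64(30.9), np.float64(-5.1)], [np.float64(33.2), np.float64(-0.7)]), (array([206.9, 214.2]), 14, [np.float64(-23.2), np.float64(33.4)], [np.float64(-21.8), np.float64(38.4)]), (array([220.3, 214.1]), 29, [np.float64(-6.6), np.float64(-7.1)], [np.float64(-5.0), np.float64(-2.7)]), (array([208.7, 225.2]), 29, [np.float64(-54.0), np.float64(13.5)], [np.float64(-53.1), np.float64(18.2)])]
side dark [(array([209.2, 170.8]), 16, [np.float64(-38.4), np.float64(134.2)], [np.float64(-31.7), np.float64(169.7)]), (array([234. , 172.8]), 32, [np.float64(46.6), np.float64(87.8)], [np.float64(55.0), np.float64(122.3)]), (array([224.9, 174.7]), 33, [np.float64(10.4), np.float64(84.6)], [np.float64(18.0), np.float64(119.1)])]
[np.float64(4.0), np.float64(7.9)] [0.53733108 0.23084641 0.07622778] [-0.85783294  0.57606366  0.52407076  1.86697249 -0.39144168  0.80058056
 -0.52677133]
[-0.83774759 -0.57914387  0.0909911 ]
```

View pics/c5.png

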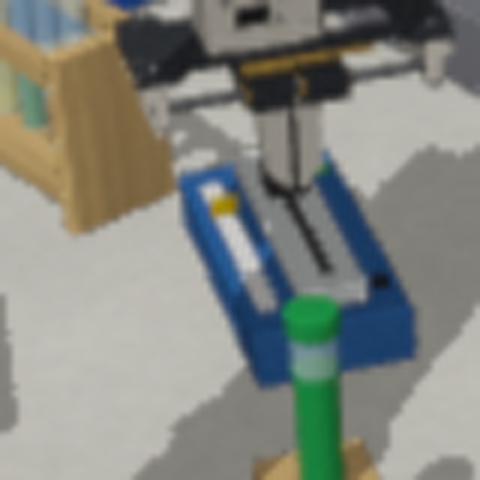

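Request:
drive_tool([
  {"grip":1,"tx":-0.029,"ty":-0.069,"tz":0,"turn":0},
  {"grip":1,"tx":-0.029,"ty":-0.069,"tz":0,"turn":0},
  {"grip":1,"tx":-0.029,"ty":-0.069,"tz":0.2,"turn":0},
  {"grip":1,"tx":-0.029,"ty":-0.069,"tz":0.4,"turn":0},
  {"grip":1,"tx":-0.029,"ty":-0.5,"tz":0.4,"turn":0},
  {"grip":1,"tx":-0.029,"ty":-0.5,"tz":0.4,"turn":0},
  {"grip":1,"tx":-0.029,"ty":-0.5,"tz":0.4,"turn":0},
  {"grip":1,"tx":-0.029,"ty":-0.5,"tz":0.4,"turn":0},
  {"grip":1,"tx":-0.029,"ty":-0.5,"tz":0.4,"turn":0},
])

```text
clock: 14.7
position: [0.5264, 0.0252, 0.2384]
ee_rot: [2.624, 1.725, 0.006]
force: [0.2, -0.4, 0.5]
width: 0.005
```

```bash
python3 fd.py 2>/dev/null; python3 -c "
from h import *
cv2.imwrite('pics/c6.png',np.hstack([cv2.resize(get_image(n)[a:a+60,b:b+60],None,fx=6,fy=6,interpolation=2) for n,a,b in(('top',190,190),('side',170,200))])[:,:,::-1])"
```

```text
top mark [206.51 218.42] [[np.float64(-33.4), np.float64(40.5)], [np.float64(-33.6), np.float64(39.7)], [np.float64(-33.8), np.float64(39.0)]]
side mark [216.78 193.78] [[np.float64(-35.6), np.float64(37.2)], [np.float64(-36.6), np.float64(32.4)], [np.float64(-37.5), np.float64(27.6)]]
top dark [(array([212.2, 207.5]), 39, [np.float64(3.4), np.float64(26.1)], [np.float64(5.2), np.float64(31.0)])]
side dark [(array([227.1, 187.1]), 56, [np.float64(-4.6), np.float64(-5.9)], [np.float64(2.8), np.float64(26.7)])]
[np.float64(69.5), np.float64(-179.8)] [0.52549475 0.03244729 0.23561586] [-0.68789865  0.29761518  0.68097219  1.83876333 -0.21281721  1.07907357
 -0.32442818]
```

View pics/c6.png

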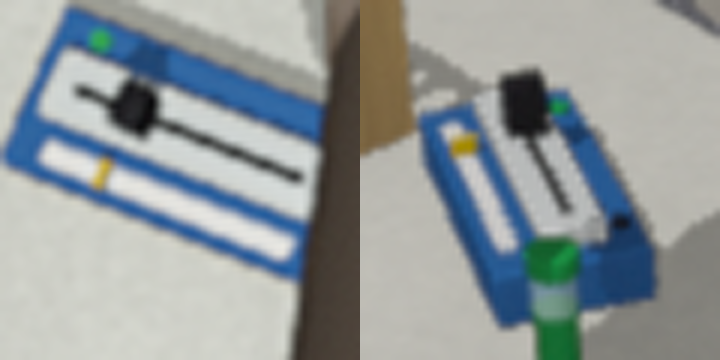

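```bash
cat > cor.py <<'E'
from fd import *
def off(n,lx,ly,z0,z1,dx,dy):
    P=[proj(n,[*(C+(lx+i*dx)*x+(ly+j*dy)*y),z]) for i in(-.5,.5) for j in(-.5,.5) for z in(z0,z1)]
    m=cv2.moments(cv2.convexHull(np.array(P,np.float32)));return np.array([m["m10"],m["m01"]])/m["m00"]
def est(n,uv,lx,ly,*b):
    z=b[1];a=np.array(loc(onz(n,off(n,lx,ly,*b),z)))-[lx*1e3,ly*1e3];return (np.array(loc(onz(n,uv,z)))-a).round(1)
if __name__=="__main__":
    F=(.054,.094,.028,.020);M=(.040,.053,.016,.006)
    for n,r,rf in(("top",(201,213,213,225),(190,198,245,230)),("side",(211,189,222,199),(205,170,245,210))):
        print(n,"mark",est(n,wc(n,r),-.034,.038,*M),"fader",[est(n,c,.004,.03,*F) for c,k in blobs(get_image(n),(0,0,0),(180,255,60),rf,12)])
    print(observe()["position"])
E
python3 cor.py
```

```text
top mark [-33.4  40.6] fader [array([ 4.5, 30.8]), array([ -4. , -83.5])]
side mark [-35.4  38.1] fader [array([ 2.3, 26.7])]
[0.52572282 0.03102309 0.23615846]
```

The corrected centroids put the fader 9.8 mm short of the mark in the top view and 11.4 mm short in the side view. I'll push it about 10.6 mm further, to local y = 18.5 mm for the fingers.

Request:
drive_tool([
  {"grip":1,"tx":-0.003,"ty":0.42,"tz":0,"turn":0},
  {"grip":1,"tx":-0.003,"ty":0.42,"tz":0,"turn":0},
  {"grip":1,"tx":-0.003,"ty":0.42,"tz":0,"turn":0},
  {"grip":1,"tx":-0.003,"ty":0.42,"tz":0,"turn":0},
  {"grip":1,"tx":-0.003,"ty":0.42,"tz":0,"turn":0},
  {"grip":1,"tx":-0.003,"ty":0.42,"tz":-0.2,"turn":0},
  {"grip":1,"tx":-0.003,"ty":0.42,"tz":-0.4,"turn":0},
  {"grip":1,"tx":-0.003,"ty":0.42,"tz":-0.4,"turn":0},
  {"grip":1,"tx":-0.003,"ty":0.42,"tz":-0.4,"turn":0},
  {"grip":1,"tx":0.006,"ty":0.444,"tz":-0.4,"turn":0},
  {"grip":1,"tx":0.015,"ty":0.466,"tz":-0.4,"turn":0},
  {"grip":1,"tx":0.023,"ty":0.486,"tz":-0.4,"turn":0},
  {"grip":1,"tx":0.03,"ty":0.502,"tz":-0.4,"turn":0},
  {"grip":1,"tx":0.034,"ty":0.513,"tz":-0.4,"turn":0},
  {"grip":1,"tx":0.037,"ty":0.52,"tz":-0.4,"turn":0},
  {"grip":1,"tx":0.039,"ty":0.524,"tz":-0.4,"turn":0},
  {"grip":1,"tx":0.039,"ty":0.524,"tz":-0.4,"turn":0},
  {"grip":1,"tx":0.039,"ty":0.524,"tz":-0.4,"turn":0},
])

```text
clock: 17.2
position: [0.5413, 0.2406, 0.0761]
ee_rot: [-2.617, -1.736, -0.002]
force: [0.1, 0.0, -0.1]
width: 0.008
```

```bash
python3 -c "
from fd import *
print(loc(observe()['position']))"
```

```text
[np.float64(3.9), np.float64(18.4)]
```

Request:
drive_tool([
  {"grip":1,"tx":-0.029,"ty":-0.069,"tz":0,"turn":0},
  {"grip":1,"tx":-0.029,"ty":-0.069,"tz":0,"turn":0},
  {"grip":1,"tx":-0.029,"ty":-0.069,"tz":0.2,"turn":0},
  {"grip":1,"tx":-0.029,"ty":-0.069,"tz":0.4,"turn":0},
  {"grip":1,"tx":-0.029,"ty":-0.55,"tz":0.4,"turn":0},
  {"grip":1,"tx":-0.029,"ty":-0.55,"tz":0.4,"turn":0},
  {"grip":1,"tx":-0.029,"ty":-0.55,"tz":0.4,"turn":0},
  {"grip":1,"tx":-0.029,"ty":-0.55,"tz":0.4,"turn":0},
  {"grip":1,"tx":-0.029,"ty":-0.55,"tz":0.4,"turn":0},
  {"grip":1,"tx":-0.029,"ty":-0.55,"tz":0.4,"turn":0},
])

```text
clock: 18.2
position: [0.5299, 0.0192, 0.2367]
ee_rot: [-2.62, -1.731, -0.004]
force: [0.8, 1.0, -1.0]
width: 0.002
```

```bash
python3 cor.py; python3 wh.py; python3 -c "
from h import *
cv2.imwrite('pics/c7.png',np.hstack([cv2.resize(get_image(n)[a:a+60,b:b+60],None,fx=6,fy=6,interpolation=2) for n,a,b in(('top',190,190),('side',170,200))])[:,:,::-1])"
```

```text
top mark [-33.4  40.6] fader [array([ 4.7, 40. ])]
side mark [-35.4  38. ] fader [array([ 3. , 36.1])]
[0.52947307 0.02193584 0.23559207]
top o [359.2 189.1] 33 r 0.0687 rel deg 0.4
top g [377.8 211.3] 35 r 0.0667 rel deg 270.2
top b [372.9 196.9] 41 r 0.0665 rel deg 315.3
side o [335.8 242.6] 20 r 0.0659 rel deg 358.3
side g [332. 261.] 37 r 0.0659 rel deg 268.2
side b [339.7 252.4] 30 r 0.0645 rel deg 313.3
[-0.66385174  0.3041805   0.68143111  1.83082629 -0.21700788  1.08188922
 -0.30025955] [-1.28580308 -0.39547116 -0.11230934]
```

View pics/c7.png

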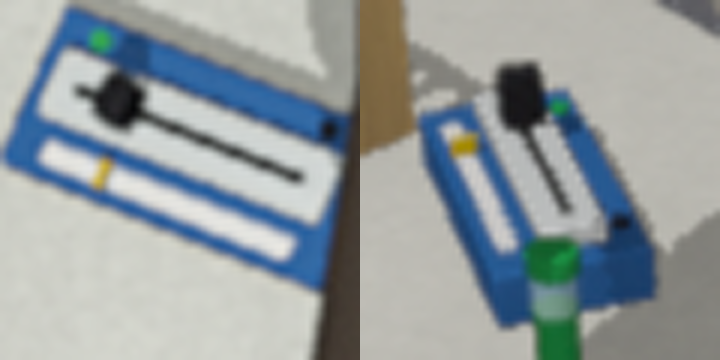

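The fader is still short by about 0.6 mm (top view) and 1.9 mm (side view). I'll give it one gentle 1 mm nudge.

Request:
drive_tool([
  {"grip":1,"tx":0.006,"ty":0.49,"tz":0,"turn":0},
  {"grip":1,"tx":0.006,"ty":0.49,"tz":0,"turn":0},
  {"grip":1,"tx":0.006,"ty":0.49,"tz":0,"turn":0},
  {"grip":1,"tx":0.006,"ty":0.49,"tz":0,"turn":0},
  {"grip":1,"tx":0.006,"ty":0.49,"tz":0,"turn":0},
  {"grip":1,"tx":0.006,"ty":0.49,"tz":-0.2,"turn":0},
  {"grip":1,"tx":0.006,"ty":0.49,"tz":-0.4,"turn":0},
  {"grip":1,"tx":0.006,"ty":0.49,"tz":-0.4,"turn":0},
  {"grip":1,"tx":0.006,"ty":0.49,"tz":-0.4,"turn":0},
  {"grip":1,"tx":0.015,"ty":0.513,"tz":-0.4,"turn":0},
  {"grip":1,"tx":0.023,"ty":0.531,"tz":-0.4,"turn":0},
  {"grip":1,"tx":0.027,"ty":0.542,"tz":-0.4,"turn":0},
  {"grip":1,"tx":0.03,"ty":0.547,"tz":-0.4,"turn":0},
  {"grip":1,"tx":0.031,"ty":0.549,"tz":-0.4,"turn":0},
  {"grip":1,"tx":0.031,"ty":0.549,"tz":-0.4,"turn":0},
  {"grip":1,"tx":0.031,"ty":0.549,"tz":-0.4,"turn":0},
])

```text
clock: 20.3
position: [0.542, 0.2406, 0.0762]
ee_rot: [-2.616, -1.736, -0.002]
force: [0.2, -0.4, -0.1]
width: 0.004
```

Request:
drive_tool([
  {"grip":1,"tx":-0.029,"ty":-0.069,"tz":0,"turn":0},
  {"grip":1,"tx":-0.029,"ty":-0.069,"tz":0,"turn":0},
  {"grip":1,"tx":-0.029,"ty":-0.069,"tz":0.2,"turn":0},
  {"grip":1,"tx":-0.029,"ty":-0.069,"tz":0.4,"turn":0},
  {"grip":1,"tx":-0.029,"ty":-0.55,"tz":0.4,"turn":0},
  {"grip":1,"tx":-0.029,"ty":-0.55,"tz":0.4,"turn":0},
  {"grip":1,"tx":-0.029,"ty":-0.55,"tz":0.4,"turn":0},
  {"grip":1,"tx":-0.029,"ty":-0.55,"tz":0.4,"turn":0},
  {"grip":1,"tx":-0.029,"ty":-0.55,"tz":0.4,"turn":0},
  {"grip":1,"tx":-0.029,"ty":-0.55,"tz":0.4,"turn":0},
  {"grip":1,"tx":-0.029,"ty":-0.55,"tz":0.4,"turn":0},
])

```text
clock: 21.4
position: [0.5302, 0.0218, 0.2358]
ee_rot: [-2.615, -1.737, -0.001]
force: [-0.3, 0.4, 0.0]
width: 0.004
```

```bash
python3 cor.py; python3 -c "
from h import *
cv2.imwrite('pics/end.png',get_image('top')[:,:,::-1])"
```

```text
top mark [-33.4  40.6] fader [array([ 4.7, 40.8])]
side mark [-35.4  38. ] fader [array([ 2.7, 37.5])]
[0.53034669 0.02146869 0.23587688]
```

View pics/end.png

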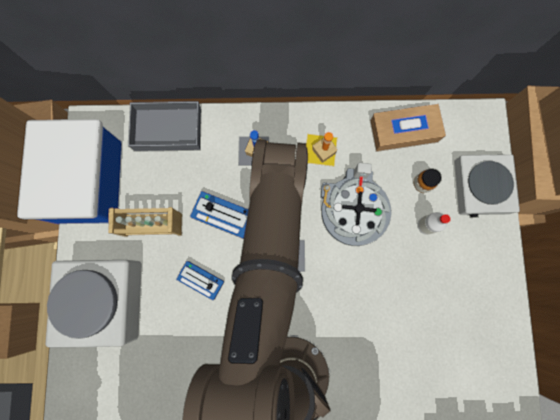

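The fader is level with the mark, at +0.2 mm in the top view and -0.5 mm in the side view. The final picture shows the bench otherwise undisturbed, with orange at the pointer (360,189).

```bash
python3 -c "
from cell import *
print(sign_off())"
```

```text
the job is handed in; nothing more can be done
None
```

The comparator is set up for the orange sample, which is the one on the yellow square, and the job is handed in. It took about 21 s of the 72 s allowed.

- **Filter wheel:** I turned it 180° anticlockwise with two shut-finger pushes on the star knob's fins, letting it click back each time. In the last check the orange filter stood 0.4° from the pointer line in the top view and -1.7° in the side view. The side view reads about 1.5–2° low on every filter. The pawl was seated in its gap and I never went near it.
- **Dimmer fader:** I pushed it along the track on the larger blue box, with two small corrections. In the last check it was 0.2 mm past the yellow mark in the top view and 0.5 mm short in the side view. The two views differ by 2–3 mm on absolute position, so I relied on the fader-to-mark distance within each view.
- **Rest of the bench:** The last top picture showed nothing out of place, but the arm hid the green sample, the beaker and part of the blue sample. The fingers kept well clear of them, and the force readings showed no contact there. The robot was clear of everything when I handed in.

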